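# Change the pattern cogs of an ornament turner and test its follower spring

### The arm

A 6-joint arm with a two-finger parallel gripper is mounted at the origin on the work surface. World frame = base frame: x ahead of the robot, y to its left, z up, the work surface at z = 0. Lengths are in m, angles in rad, forces in N, time in s.
With the tool pointing down it reaches from about 0.35 to 0.875 m from the base axis. Payload 4.2 kg.
Tool frame: the origin (TCP) lies on the centre line of the jaws, within the pads' length; the fingertips stand 22 mm ahead of it and the grasp point (between the pads) lies 3 mm ahead of it (tips_ahead is the distance from the TCP to the fingertips, in m); z points along the fingers, y is the line along which they close (so a half turn about z gives the same grasp; the last joint's range is limited). The gripper opens to 87 mm and grips with 3 to 60 N. Pads are 19 mm wide; open, the fingers measure 117 mm over their backs; the gripper's body (75 mm by 190 mm) begins 51 mm behind the grasp point.
Start: joints at [-0.919, 0.385, 0.008, 0, -1.194, -0.259], TCP at [0.239, -0.577, 0.245] pointing down, gripper open.
Joint ranges: [-3.14, 3.14], [-1.21, 2.06], [-1.07, 1.41], [-3.16, 2.05], [-2.99, -0.16], [-3.1, 3.1]. Speed limits (rad/s): [2.79, 2.79, 3.14, 3.14, 3.14, 3.14].

### API

Orientations are given as a unit quaternion [w, x, y, z].
In Python, from workcell import reach, line_to, move_j, grip, wait, ik, read_camera, IKError, hand_in, get_t, get_q, get_qd, get_tau, get_eef_pos, get_orientation, get_ft_force, get_torque, get_gripper_width, get_gripper_force, tips_ahead gives the robot as it stands. The module is installed in compiled form; this text tells all that it offers. Calls block until the motion is done:
- reach(position, orientation): joint-space move of the TCP to a pose.
- line_to(position, rot=None, velocity=0.15, stop_force=None): straight line of the TCP; rot=None keeps the orientation; velocity is the mean speed in m/s. With stop_force (N) it stops when the force on the tool has changed by that much, and returns True; else False.
- move_j(angles): joint-space move.
- grip(opening, grip_force=None): finger opening in m; grip_force is the grip in N (None keeps the last); returns when the fingers have stopped.
- wait(seconds).
- ik(position, orientation): joint angles nearest the present ones, or None.
- read_camera(name): name is "scene" or "top" or "wrist"; returns a dict with "image" (384x512x3 uint8, red, green, blue), "K" (3x3 intrinsics, pixels), "extrinsics" (4x4, takes a point from camera to world coordinates); the wrist camera has in their place "T_tool_cam" (4x4, takes a point from camera to tool coordinates, whose origin is the TCP and whose axes are the flange's). Camera axes: x right, y up, looking along -z (the intrinsics and any distortion apply to the point x, -y, -z); pixel columns grow to the right and rows downward; lengths in m; the calibration is good to about 2 mm. A picture is of the moment at which its call begins: read the wrist's pose just before it. There is no depth.
A pose or a line that the arm cannot do raises IKError and nothing moves.
- hand_in(): hands the job in; it is judged then, once.
Readings, each from a call of its own:
- get_t(): time.
- get_q(): joint angles.
- get_qd(): joint speeds.
- get_tau(): joint torques, N m.
- get_eef_pos(): TCP position.
- get_orientation(): TCP orientation.
- get_ft_force(): force on the tool from outside, world axes, zero at the start.
- get_torque(): the same for the moment, N m.
- get_gripper_width(): finger opening in m.
- get_gripper_force(): force on a finger pad.
Only numpy, scipy, OpenCV 4.12 (cv2) and the standard library are available. Lean on these libraries where they do the work, as an engineer would, in place of code of your own. Each camera call takes 0.05 s, during which the arm holds its last target. There are 200 camera calls.

### The job

Set up the ornament turner for its next pattern: first press the mushroom stop until it latches down, then slide every loose cog onto the keyed hub, boss up, each on the one below with the largest at the bottom and the smallest on top, turned so that its slot drops over the hub's key and all sit fully home. With the stop still latched and the cogs on, draw the sprung gauge out until its pointer stands between the marker's two white posts, hold it there for three seconds, and ease it back home without letting it snap; last, twist the stop clockwise until it pops up. Leave the marker where it is set and do not disturb the cups, paints, brush and bottles.

Things in the scene. Friction and masses are not known exactly. Their poses are not given: they have to be found in the camera images.
- cog_a_mid (a point): the largest (a) cog (plywood, may be absent), point on its axis 17 mm above its underside. Toothed disc 112 mm wide, 8 mm thick, with an eight-sided boss 44 mm across flats; 34 mm high in all, stacks at 34 mm pitch. Bore 26 mm. A slot 12 mm wide, from the bore out through the boss (in the disc to 20 mm from the axis), points to its own +x. Grip the boss by its +y, -y flats. Lies flat; slot within 80 deg of +x
- cog_b_mid (a point): the second largest (b) cog (plywood, may be absent), point on its axis 17 mm above its underside. Toothed disc 96 mm wide, 8 mm thick, with an eight-sided boss 44 mm across flats; 34 mm high in all, stacks at 34 mm pitch. Bore 26 mm. A slot 12 mm wide, from the bore out through the boss (in the disc to 20 mm from the axis), points to its own +x. Grip the boss by its +y, -y flats. Lies flat; slot within 80 deg of +x
- cog_c_mid (a point): the third largest (c) cog (plywood, may be absent), point on its axis 17 mm above its underside. Toothed disc 80 mm wide, 8 mm thick, with an eight-sided boss 44 mm across flats; 34 mm high in all, stacks at 34 mm pitch. Bore 26 mm. A slot 12 mm wide, from the bore out through the boss (in the disc to 20 mm from the axis), points to its own +x. Grip the boss by its +y, -y flats. Lies flat; slot within 80 deg of +x
- cog_d_mid (a point): the smallest (d) cog (plywood, may be absent), point on its axis 17 mm above its underside. Toothed disc 64 mm wide, 8 mm thick, with an eight-sided boss 44 mm across flats; 34 mm high in all, stacks at 34 mm pitch. Bore 26 mm. A slot 12 mm wide, from the bore out through the boss (in the disc to 20 mm from the axis), points to its own +x. Grip the boss by its +y, -y flats. Lies flat; slot within 80 deg of +x
- hub_seat (a point): centre of the seat for the first cog on the fixed upright hub, 20 mm above the table (seat 90 mm wide, grey foot 124 mm wide). Steel post 22 mm thick rises 149 mm above the seat, then a 12 mm cone. Its brass key, 8 mm wide, reaching 17 mm from the axis, points to this frame's +x and runs from the seat to 136 mm above it; the post is plain above that. z up, yaw within 25 deg of +x
- stop_head (a point): centre of the red mushroom head, 48 mm in diameter and 24 mm high, half-way up it: 79.5 mm above the table when up, about 9 mm lower when latched. It stands on a grey box 80 x 80 x 50 mm (box top 50 mm above the table, its axis at the box centre), on a 24 mm neck
- stop_press (a joint): how far the head is pressed down, m: 0 up, 0.009 latched, 0.011 bottomed. Spring: 4.6 N at the top, about 8.5 N at the bottom. When pushed to the bottom a light spring turns the head counter-clockwise (seen from above) and it latches in about half a second
- stop_turn (a joint): turn of the head, rad, clockwise from above positive: 0 when up, -0.5 when latched. To release, twist it clockwise (under 0.1 N m) to about 0.1 or more and let it rise; it turns at most to 0.4
- gauge_grip (a point): upright steel grip plate of the slide, 12 mm thick (own x), 44 mm wide (y), 16 to 80 mm above the table; the point is on its mid-plane, 60 mm above the table. It draws along its own -x (roughly towards the robot). Behind it a bar 16 mm wide, top 22 mm above the table, runs into the housing, whose face is 55 mm behind the home position and 58 mm high
- gauge_draw (a joint): draw of the slide, m: 0 home, 0.13 end stop. Spring pulls it home: 4.2 N at home, rising 0.7 N per 10 mm
- gauge_pointer (a point): tip of the thin dark pointer that sticks out from the grip plate's own +y side, 24 mm above the table; own x along the slide, it moves along its -x
- marker_gap (a point): middle of the gap between the marker's two white posts (each 8 mm wide along the slide, up to 32 mm above the table, gap 16 mm), at the pointer's height on the gauge's +y edge; own x along the slide. The pointer passes through it and is in the gap when both points have the same place along x. Set differently each time; stiff to slide (6 N)
- marker (a joint): the draw, m, at which the pointer stands in the middle of the marker's gap
- cup_1: paper cup, 68 mm wide, 78 mm high, origin under its centre; a bystander
- cup_2: paper cup, 68 mm wide, 78 mm high, origin under its centre; a bystander
- cup_3: paper cup, 68 mm wide, 78 mm high, origin under its centre; a bystander
- paint_1: paint bottle, 38 mm wide, 85 mm high, origin under its centre; a bystander
- paint_2: paint bottle, 38 mm wide, 85 mm high, origin under its centre; a bystander
- paint_3: paint bottle, 38 mm wide, 85 mm high, origin under its centre; a bystander
- gold_bottle: gold bottle, 84 mm wide, 180 mm high, origin under its centre; a bystander
- brush: paint brush, 190 mm long, lying along its x; a bystander
Not all that is in view belongs to the job. What is shaped like the part that bears hub_seat but red is not meant.

How it is judged:
On the way, in this order (a step that is already met when the one before it is completed fails the run):
1. the stop is latched down before any work on the hub (value of joint stop_press above 0.007 m and value of joint stop_turn below -0.25 rad), for 0.3 s.
2. every cog present sits home on the hub, largest lowest, the stop still latched (horizontal distance between each of cog_a_mid, cog_b_mid, cog_c_mid, cog_d_mid and hub_seat below 0.005 m and angle between each of cog_a_mid, cog_b_mid, cog_c_mid, cog_d_mid's own z axis and vertical below 0.06 rad and z of cog_a_mid in the frame of hub_seat below 0.021 m and (z of cog_b_mid in the frame of hub_seat below 0.021 m or z of cog_b_mid in the frame of cog_a_mid below 0.038 m) and (z of cog_c_mid in the frame of hub_seat below 0.021 m or z of cog_c_mid in the frame of cog_a_mid below 0.038 m or z of cog_c_mid in the frame of cog_b_mid below 0.038 m) and (z of cog_d_mid in the frame of hub_seat below 0.021 m or z of cog_d_mid in the frame of cog_a_mid below 0.038 m or z of cog_d_mid in the frame of cog_b_mid below 0.038 m or z of cog_d_mid in the frame of cog_c_mid below 0.038 m) and linear speed of each of cog_a, cog_b, cog_c, cog_d below 0.02 m/s and value of joint stop_press above 0.007 m), for 0.3 s.
3. the gauge's pointer is held in the marker's gap (within 7 mm of its middle) for 2.7 s, stop latched and cogs on (x of gauge_pointer in the frame of marker_gap between -0.007 and 0.007 m and value of joint stop_press above 0.007 m and horizontal distance between each of cog_a_mid, cog_b_mid, cog_c_mid, cog_d_mid and hub_seat below 0.005 m and angle between each of cog_a_mid, cog_b_mid, cog_c_mid, cog_d_mid's own z axis and vertical below 0.06 rad and z of cog_a_mid in the frame of hub_seat below 0.021 m and (z of cog_b_mid in the frame of hub_seat below 0.021 m or z of cog_b_mid in the frame of cog_a_mid below 0.038 m) and (z of cog_c_mid in the frame of hub_seat below 0.021 m or z of cog_c_mid in the frame of cog_a_mid below 0.038 m or z of cog_c_mid in the frame of cog_b_mid below 0.038 m) and (z of cog_d_mid in the frame of hub_seat below 0.021 m or z of cog_d_mid in the frame of cog_a_mid below 0.038 m or z of cog_d_mid in the frame of cog_b_mid below 0.038 m or z of cog_d_mid in the frame of cog_c_mid below 0.038 m)), for 2.7 s.
4. the gauge is back home, the stop still latched (value of joint gauge_draw below 0.004 m and value of joint stop_press above 0.007 m), for 0.3 s.
5. the stop is twisted free and up (value of joint stop_press below 0.002 m), for 0.3 s.
At the end, for the whole second after the job is handed in: Every cog present is on the hub, upright, within 5 mm of its axis and within 4 mm of fully home, stacked largest to smallest from the bottom, at rest; the gauge is home within 4 mm; the stop is up within 2 mm (horizontal distance between each of cog_a_mid, cog_b_mid, cog_c_mid, cog_d_mid and hub_seat below 0.005 m and angle between each of cog_a_mid, cog_b_mid, cog_c_mid, cog_d_mid's own z axis and vertical below 0.06 rad and z of cog_a_mid in the frame of hub_seat below 0.021 m and (z of cog_b_mid in the frame of hub_seat below 0.021 m or z of cog_b_mid in the frame of cog_a_mid below 0.038 m) and (z of cog_c_mid in the frame of hub_seat below 0.021 m or z of cog_c_mid in the frame of cog_a_mid below 0.038 m or z of cog_c_mid in the frame of cog_b_mid below 0.038 m) and (z of cog_d_mid in the frame of hub_seat below 0.021 m or z of cog_d_mid in the frame of cog_a_mid below 0.038 m or z of cog_d_mid in the frame of cog_b_mid below 0.038 m or z of cog_d_mid in the frame of cog_c_mid below 0.038 m) and linear speed of each of cog_a, cog_b, cog_c, cog_d below 0.02 m/s and value of joint gauge_draw below 0.004 m and value of joint stop_press below 0.002 m); the robot touches nothing.
It fails at once if the gauge snaps back (faster than 0.5 m/s) (velocity of joint gauge_draw below -0.5 m/s).
It fails at once if the marker is shifted by more than 6 mm (distance of marker_gap from where it was at the start of the episode above 0.006 m).
It fails at once if a bystander is moved by more than 50 mm (distance of any of cup_1, cup_2, cup_3, paint_1, paint_2, paint_3, gold_bottle, brush from where it was at the start of the episode above 0.05 m).
Of cog_a, cog_b, cog_c, cog_d only 2 to 4 are there at a start; the rules pass over those that are not, and their reading is None.
At some moment in a run one of cog_a, cog_b, cog_c, cog_d may be knocked a few centimetres aside while the robot is not near it.
It also fails if it takes over 210 s, if anything falls off the work surface, if the arm or the gripper's body presses on something with over 40 N, if the wrist force passes 120 N, or if a joint passes its speed limit or range.

## Working session

There is one attempt and no reset: what is moved stays moved. The work goes in short steps, each a Python script; the robot and the scene stay as the last script left them, time stands still between calls to the robot, and variables do not carry over. Pictures are saved under pics/ and viewed, at most 16 in all, crops included, and the job is handed in when it is done.

```bash
mkdir -p pics; ls; python3 - <<'E'
from workcell import *
import cv2,numpy as np
np.set_printoptions(precision=4,suppress=True)
for n in("scene","top","wrist"):
    d=read_camera(n); cv2.imwrite(f"pics/{n}0.png",d["image"][:,:,::-1])
    print(n,{k:(v if k!="image" else v.shape) for k,v in d.items()})
print(get_t(),get_eef_pos(),get_orientation(),tips_ahead if not callable(tips_ahead) else tips_ahead())
E
```

```text
pics
scene {'image': (384, 512, 3), 'K': array([[411.1396,   0.    , 254.683 ],
       [  0.    , 411.1396, 187.561 ],
       [  0.    ,   0.    ,   1.    ]]), 'extrinsics': array([[ 0.8296, -0.4717,  0.2986,  0.9721],
       [ 0.5582,  0.6884, -0.4632, -0.5073],
       [ 0.0129,  0.551 ,  0.8344,  1.0769],
       [ 0.    ,  0.    ,  0.    ,  1.    ]])}
top {'image': (384, 512, 3), 'K': array([[475.0251,   0.    , 253.6978],
       [  0.    , 475.0251, 191.7775],
       [  0.    ,   0.    ,   1.    ]]), 'extrinsics': array([[-0.0239,  0.978 , -0.2074,  0.268 ],
       [-0.9997, -0.022 ,  0.0114,  0.0402],
       [ 0.0065,  0.2076,  0.9782,  1.5991],
       [ 0.    ,  0.    ,  0.    ,  1.    ]])}
wrist {'image': (384, 512, 3), 'K': array([[291.6634,   0.    , 259.1231],
       [  0.    , 291.6634, 192.3427],
       [  0.    ,   0.    ,   1.    ]]), 'T_tool_cam': array([[-0.0005,  0.9652,  0.2615,  0.0714],
       [ 1.    ,  0.0005, -0.0001, -0.0007],
       [-0.0002,  0.2615, -0.9652, -0.1405],
       [ 0.    ,  0.    ,  0.    ,  1.    ]])}
0.15 [ 0.2391 -0.577   0.2437] [-0.0002 -0.1951  0.9808  0.0008] 0.022
```

```bash
python3 - <<'E'
import cv2
for n in("scene","top"):
    cv2.imwrite(f"pics/{n}0b.png",cv2.resize(cv2.imread(f"pics/{n}0.png"),(800,600),interpolation=cv2.INTER_CUBIC))
E
```

```text
(no output)
```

View pics/top0b.png

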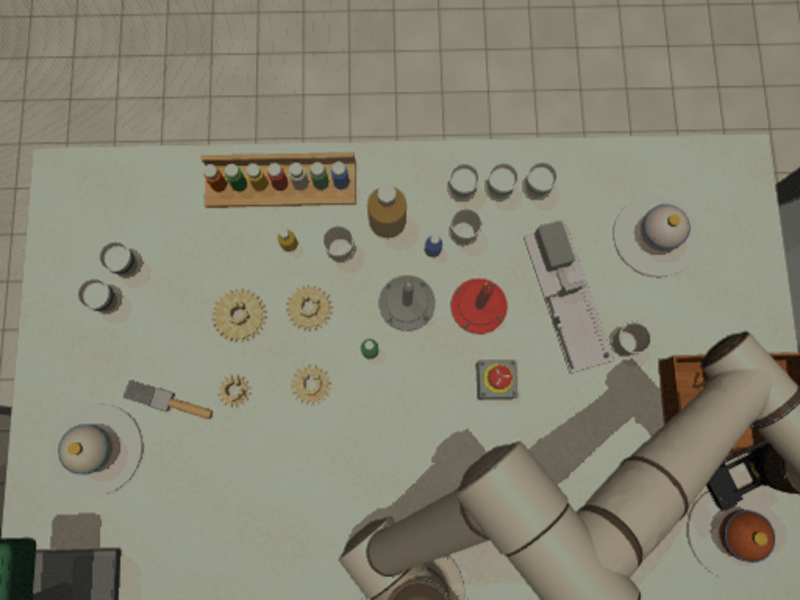

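View pics/scene0b.png

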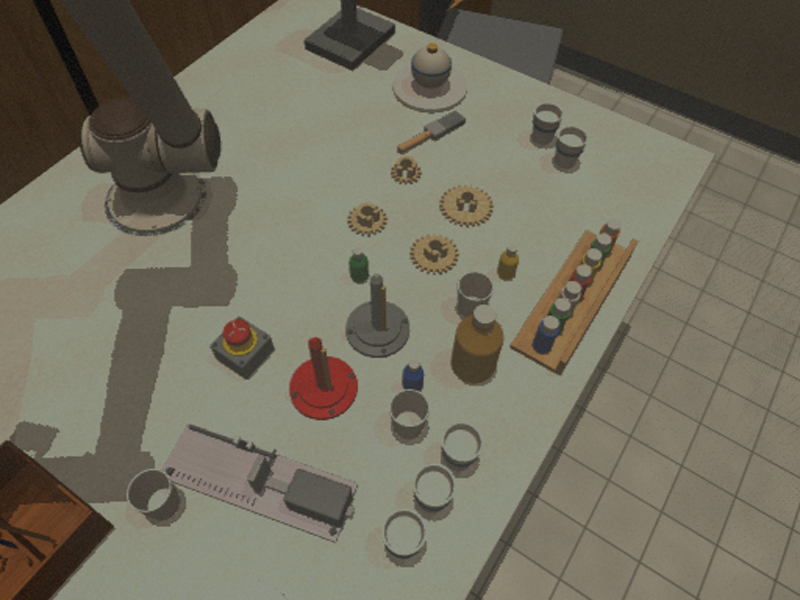

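```bash
cat > h.py <<'E'
from workcell import *
import cv2,numpy as np
from scipy.spatial.transform import Rotation as R
np.set_printoptions(precision=4,suppress=True)
def qd(yaw):
    "tool down; tool x axis at angle yaw in the world (y closing axis at yaw-90)"
    r=R.from_euler('z',yaw)*R.from_euler('x',np.pi); q=r.as_quat(); return [q[3],*q[:3]]
def cam(n,save=None):
    p=np.array(get_eef_pos()); q=get_orientation()
    d=read_camera(n)
    if n=="wrist":
        T=np.eye(4); T[:3,:3]=R.from_quat([*q[1:],q[0]]).as_matrix(); T[:3,3]=p
        E=T@d["T_tool_cam"]
    else: E=d["extrinsics"]
    if save: cv2.imwrite(f"pics/{save}.png",d["image"][:,:,::-1])
    return d["image"],d["K"],E
def px2w(uv,K,E,z):
    uv=np.atleast_2d(np.array(uv,float)); f=K[0,0]
    c=np.c_[(uv[:,0]-K[0,2])/f,-(uv[:,1]-K[1,2])/f,-np.ones(len(uv))]
    w=c@E[:3,:3].T; o=E[:3,3]; return o+w*((z-o[2])/w[:,2])[:,None]
def w2px(P,K,E):
    c=(np.atleast_2d(P)-E[:3,3])@E[:3,:3]; return np.c_[K[0,2]-K[0,0]*c[:,0]/c[:,2],K[1,2]+K[0,0]*c[:,1]/c[:,2]]
E
python3 - <<'E'
from h import *
I,K,E=cam("top")
s=512/800
for n,u,v,z in [("a",239,315,.008),("b",309,308,.008),("c",310,384,.008),("d",235,390,.008),("hub foot",407,302,.015),("stop",498,378,.09),("plate",565,285,.06),("housing",555,245,.058),("green",370,350,.04),("cup2",340,242,.04),("gold",387,212,.1),("blue",433,245,.04),("red",480,305,.01),("cupg",632,340,.04)]:
    print(n,px2w([u*s,v*s],K,E,z)[0][:2])
E
```

```text
a [0.5789 0.3654]
b [0.591 0.213]
c [0.4252 0.2108]
d [0.4161 0.3706]
hub foot [ 0.5981 -0.0012]
stop [ 0.4204 -0.1802]
plate [ 0.6181 -0.3379]
housing [ 0.7076 -0.323 ]
green [0.4909 0.0805]
cup2 [0.7299 0.142 ]
gold [0.776  0.0381]
blue [ 0.7186 -0.0607]
red [ 0.5888 -0.1608]
cupg [ 0.4995 -0.4769]
```

```bash
python3 - <<'E'
from h import *
grip(0.0)
reach([.42,-.18,.25],qd(np.pi)); print(get_q()); 
cam("wrist","w_stop")
reach([.55,0.0,.30],qd(np.pi)); print(get_q()); cam("wrist","w_hub")
reach([.56,-.33,.25],qd(np.pi)); print(get_q(),get_eef_pos()); cam("wrist","w_g")
ims=[cv2.imread(f"pics/{n}.png") for n in("w_stop","w_hub","w_g")]
cv2.imwrite("pics/m1.png",np.vstack([np.hstack([cv2.resize(ims[0],(400,300)),cv2.resize(ims[1],(400,300))])]))
cv2.imwrite("pics/m2.png",cv2.resize(ims[2],(800,600)))
E
```

```text
[-0.0485  0.0905 -0.3733  0.0001 -1.1069 -1.5228]
[ 0.2936  0.2213 -0.0865 -0.0001 -1.2646 -1.8651]
[-0.283   0.4233  0.0833 -0.0001 -1.2301 -1.2869] [ 0.5602 -0.3293  0.2505]
```

View pics/m1.png

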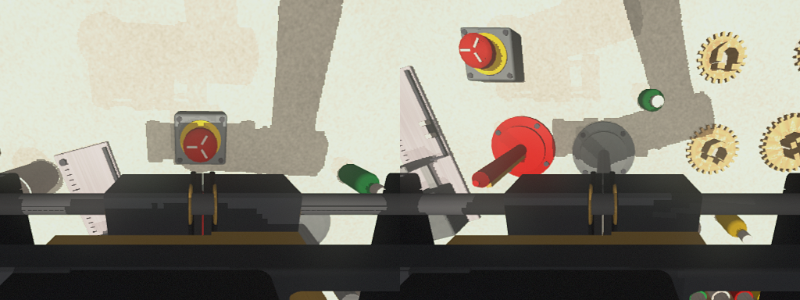

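View pics/m2.png

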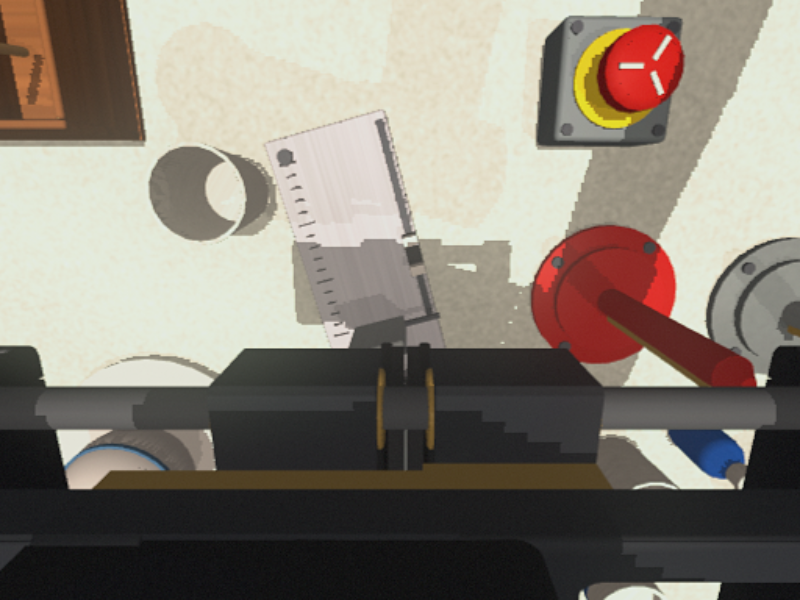

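```bash
cat >> h.py <<'E'
def look(xy,z=.22,yaw=np.pi,save=None):
    a=np.array([np.cos(yaw),np.sin(yaw)])*.0714
    reach([xy[0]-a[0],xy[1]-a[1],z],qd(yaw)); wait(.15); return cam("wrist",save)
def hsv(I): return cv2.cvtColor(I,cv2.COLOR_RGB2HSV)
def blob(m,near=None,minA=30):
    n,l,s,c=cv2.connectedComponentsWithStats(m.astype(np.uint8))
    best=[i for i in range(1,n) if s[i,4]>=minA]
    if not best: return None
    i=min(best,key=lambda i:np.hypot(*(c[i]-near))) if near is not None else max(best,key=lambda i:s[i,4])
    return (l==i),c[i],s[i]
E
python3 - <<'E'
from h import *
I,K,E=look([.425,-.18],.22,save="w_stop2")
H=hsv(I); m=((H[...,0]<8)|(H[...,0]>172))&(H[...,1]>130)&(H[...,2]>90)
p=w2px([.425,-.18,.085],K,E)[0]; mm,c,s=blob(m,p)
h=cv2.convexHull(np.argwhere(mm)[:,::-1].astype(np.int32)); (c2,r)=cv2.minEnclosingCircle(h)
print(p,c,s,c2,r); el=cv2.fitEllipse(h);print(el)
for z in(.0915,.0795): print(px2w(el[0],K,E,z), "dia", (el[1][0]+el[1][1])/2*(E[2,3]-z)/K[0,0]) 
I,K,E=look([.598,0],.30,save="w_hub2")
I,K,E=look([.56,-.33],.25,save="w_g2")
a,b,d=[cv2.imread(f"pics/{n}.png") for n in("w_stop2","w_hub2","w_g2")]
cv2.imwrite("pics/m3.png",np.hstack([cv2.resize(b[:210,150:370],None,fx=1.8,fy=1.8),cv2.resize(d[0:210,150:370],None,fx=1.8,fy=1.8)]))
E
```

```text
[260.2544 111.8372] [255.1542 110.8184] [ 230   85   51   53 1933] (255.5, 110.79412078857422) 26.600601196289062
((255.21533203125, 110.7891845703125), (51.16646194458008, 53.14631652832031), 175.3190155029297)
[[ 0.4241 -0.1845  0.0915]] dia 0.048149524400870274
[[ 0.424  -0.1847  0.0795]] dia 0.0502954114913416
```

View pics/m3.png

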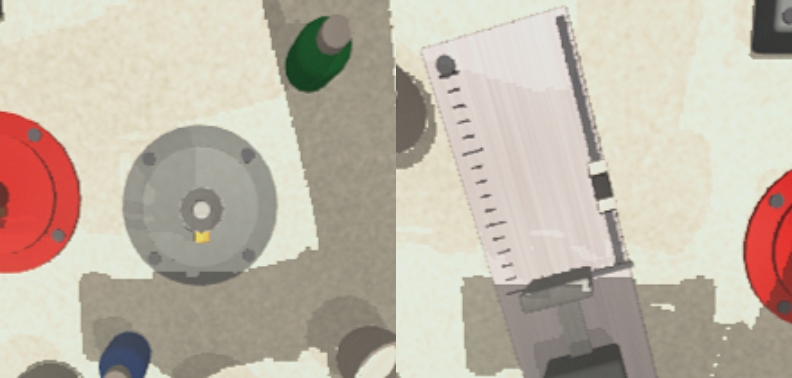

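```bash
python3 - <<'E'
from h import *
I,K,E=look([.5985,-.001],.30,save="w_hub3")
H=hsv(I)
p=w2px([.5985,-.001,.181],K,E)[0]; print("pred",p)
y0,x0=int(p[1])-20,int(p[0])-20
g=I.mean(2); 
sub=g[y0:y0+40,x0:x0+40]
print(np.round(sub[6:34:1,6:34:1]).astype(int))
m=(H[...,0]>15)&(H[...,0]<35)&(H[...,1]>100)&(H[...,2]>120)
b=blob(m,p,8); print("brass",b[1],b[2],px2w(b[1],K,E,.156))
E
```

```text
pred [261.4304 113.12  ]
[[153 152 154 152 154 154 155 155 155 154 154 154 159 167 166 166 166 165
  165 164 165 165 164 163 163 163 163 164]
 [152 153 153 154 154 155 155 154 154 154 153 154 158 167 165 164 165 165
  163 164 164 164 163 163 163 163 164 164]
 [153 153 152 154 154 155 154 155 156 154 152 153 156 167 167 163 166 166
  166 163 163 164 164 162 163 163 165 164]
 [153 153 152 153 152 153 154 153 153 153 156 157 158 170 159 136 164 176
  171 163 165 163 163 163 163 164 163 163]
 [152 152 153 152 153 153 153 152 153 153 163 172 161 153 124 125 124 130
  142 154 165 154 164 166 163 163 163 163]
 [154 152 153 151 153 152 152 154 154 147 133 125 124 124 123 124 125 123
  123 122 122 133 161 171 166 163 161 161]
 [154 154 154 152 152 152 153 161 158 136 125 125 126 127 126 128 127 126
  125 123 124 120 125 158 177 163 161 162]
 [153 152 152 155 152 154 168 172 135 125 126 130 129 129 128 128 126 126
  127 127 124 124 122 125 158 178 164 161]
 [152 152 153 153 152 158 167 152 125 129 131 129 129 127 126 125 125 127
  125 125 125 124 124 123 127 153 169 162]
 [152 151 153 152 152 
[... 1574 characters left out ...]
 127 128 128 127 124 120 117 119 132 152]
 [151 151 150 149 150 145 132 126 132 129 128 128 128 128 128 128 129 128
  128 129 127 122 116 117 120 141 162 160]
 [151 150 151 149 148 148 131 107 133 131 129 128 128 129 129 129 128 130
  127 128 122 116 116 119 139 163 161 159]
 [152 151 149 149 149 148 128 110 138 131 129 127 128 127 128 130 128 128
  127 123 116 114 116 133 157 160 160 160]
 [152 150 149 150 149 149 133  94 100 123 128 128 129 126 127 128 127 127
  123 117 118 121 132 149 161 161 161 159]
 [150 150 150 149 148 149 151 135  94  90 103 128 143 138 135 127 131 129
  129 137 142 157 175 159 158 159 159 158]]
brass [262.9388 130.1224] [259 127   9   7  49] [[0.6141 0.0006 0.156 ]]
```

```bash
python3 - <<'E'
from h import *
x,y=.4241,-.1845
reach([x,y,.20],qd(np.pi)); line_to([x,y,.122])
f0=np.array(get_ft_force())
print(line_to([x,y,.098],velocity=.02,stop_force=11),get_eef_pos(),np.array(get_ft_force())-f0)
wait(1.2); print(get_eef_pos(),np.array(get_ft_force())-f0)
p=get_eef_pos(); line_to([x,y,p[2]+.006],velocity=.02);wait(.5); print(get_eef_pos(),np.array(get_ft_force())-f0)
line_to([x,y,.16])
I,K,E=look([.424,-.1845],.22,save="w_stop3")
H=hsv(I); m=((H[...,0]<8)|(H[...,0]>172))&(H[...,1]>130)&(H[...,2]>90)
p=w2px([.424,-.1845,.085],K,E)[0]; mm,c,s=blob(m,p)
h=cv2.convexHull(np.argwhere(mm)[:,::-1].astype(np.int32)); el=cv2.fitEllipse(h);print(el)
a,b=cv2.imread("pics/w_stop2.png"),cv2.imread("pics/w_stop3.png")
cv2.imwrite("pics/m4.png",np.hstack([cv2.resize(i[60:160,200:310],None,fx=3,fy=3) for i in(a,b)]))
E
```

```text
True [ 0.4249 -0.185   0.1033] [-2.1123  2.4636  8.555 ]
[ 0.4249 -0.1849  0.1034] [-2.1105  1.8604  8.0261]
[ 0.4241 -0.1845  0.1094] [-0.8661  0.5104  1.5124]
((259.27911376953125, 115.80949401855469), (49.740089416503906, 51.583892822265625), 1.812239646911621)
```

View pics/m4.png

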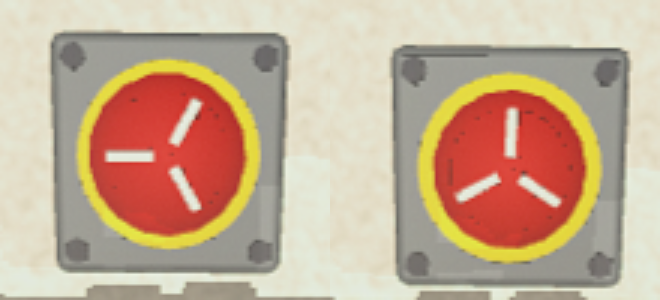

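```bash
python3 - <<'E'
from h import *
grip(.075)
C=dict(a=(.579,.365),b=(.591,.213),c=(.425,.211),d=(.416,.371)); out=[]
for n in "abcd":
    I,K,E=look(C[n],.20,save="cog_"+n)
    p=w2px([*C[n],.02],K,E)[0].astype(int); out.append(cv2.resize(I[max(0,p[1]-70):p[1]+70,p[0]-70:p[0]+70],(300,300))); print(n,p)
o=np.vstack([np.hstack(out[:2]),np.hstack(out[2:])]); cv2.imwrite("pics/m5.png",o[:,:,::-1])
E
```

```text
a [260 112]
b [258 113]
c [259 111]
d [260 112]
```

View pics/m5.png

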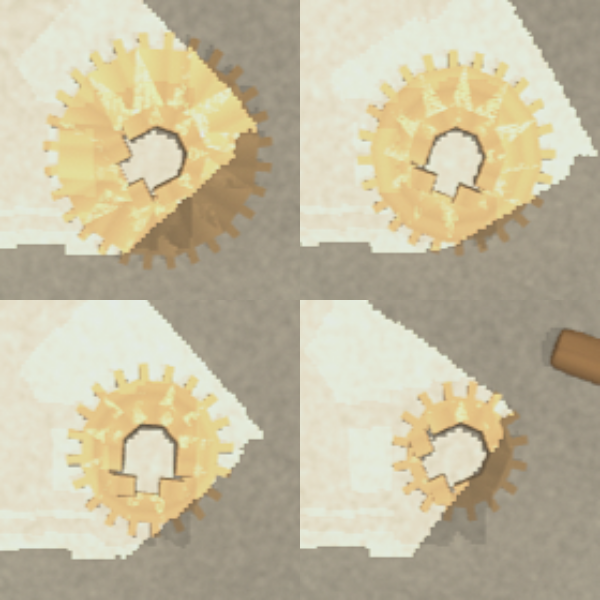

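```bash
cat >> h.py <<'E'
def tip(I,p):
    x0,y0=int(round(p[0]))-9,int(round(p[1]))-9
    g=cv2.cvtColor(I,cv2.COLOR_RGB2GRAY)[y0:y0+19,x0:x0+19].astype(float)
    m=g>165; b=blob(m,[9,9],12); w=np.clip(g-130,0,75)*cv2.dilate(b[0].astype(np.uint8),np.ones((3,3)))
    yy,xx=np.mgrid[:19,:19]; return np.array([(w*xx).sum(),(w*yy).sum()])/w.sum()+[x0,y0], b[2][4]
E
python3 - <<'E'
from h import *
line_to([*get_eef_pos()[:2],.30])
for z in(.30,.373):
  for yaw in(np.pi,0):
    try: I,K,E=look([.600,0],z,yaw,save=f"hb{z}{yaw:.0f}")
    except IKError as e: print("ik",e); continue
    p=w2px([.600,0,.181],K,E)[0]; t,A=tip(I,p)
    H=hsv(I); m=(H[...,0]>15)&(H[...,0]<35)&(H[...,1]>90)&(H[...,2]>110); b=blob(m,p,5)
    print(z,yaw,p,t,A,px2w(t,K,E,.181)[0],b and (b[1],px2w(b[1],K,E,.156)[0]),get_q()[5],get_ft_force())
E
```

```text
0.3 3.141592653589793 [258.3347 113.0846] [258.595  113.0444] 68 [0.6    0.0002 0.181 ] (array([259.2885, 128.2308]), array([0.6139, 0.0009, 0.156 ])) -1.8111724671452838 [-0.0339 -0.0352 -0.4665]
0.3 0 [258.4306 113.6494] [258.1263 113.5353] 70 [0.6001 0.0003 0.181 ] (array([257.7895,  98.1053]), array([0.6139, 0.0006, 0.156 ])) 1.2635945727162363 [ 0.4139  0.1868 -0.0163]
0.373 3.141592653589793 [259.6429 113.1404] [259.8008 113.1092] 41 [0.6    0.0002 0.181 ] (array([260.    , 125.0588]), array([0.6137, 0.0005, 0.156 ])) -1.8110546364318347 [-0.5271  0.0117 -0.1035]
0.373 0 [258.5924 113.6379] [257.8    111.9226] 21 [0.6018 0.0009 0.181 ] (array([258.1714, 101.1429]), array([0.6141, 0.0005, 0.156 ])) 1.2636254498939075 [-0.5723  0.1313 -0.4894]
```

```bash
cat >> h.py <<'E'
DIA=dict(a=.112,b=.096,c=.080,d=.064)
def meas_cog(n,xy,z=.20,save=None):
    I,K,E=look(xy,z,save=save); H=hsv(I)
    m=(H[...,0]>8)&(H[...,0]<30)&(H[...,1]>75)
    m=cv2.morphologyEx(m.astype(np.uint8),cv2.MORPH_OPEN,np.ones((2,2)))
    p=w2px([*xy,.01],K,E)[0]; bm,c,s=blob(m,p,400)
    cs,_=cv2.findContours(bm.astype(np.uint8),cv2.RETR_EXTERNAL,cv2.CHAIN_APPROX_NONE)
    h=cv2.convexHull(max(cs,key=cv2.contourArea)); W=px2w(h[:,0],K,E,.008)[:,:2]
    c=W.mean(0); from scipy.optimize import least_squares
    f=least_squares(lambda v:np.hypot(*(W-v[:2]).T)-v[2],[*c,DIA[n]/2],loss='soft_l1',f_scale=.001).x
    # hole: non-wood pixels inside, on the slot's outer part
    hull=np.zeros_like(m); cv2.fillPoly(hull,[h],1); yx=np.argwhere((hull>0)&~bm)
    P=px2w(yx[:,::-1],K,E,.006)[:,:2]-f[:2]; r=np.hypot(*P.T)
    Q=P[(r>.0145)&(r<.0225)]; ang=np.arctan2(Q[:,1],Q[:,0]); md=np.angle(np.exp(1j*ang).mean())
    k=abs(np.angle(np.exp(1j*(ang-md))))<.5; psi=np.arctan2(*Q[k].mean(0)[::-1])
    return f[:2],2*f[2],psi,len(Q),k.sum(),P[r<.024].mean(0)
E
python3 - <<'E'
from h import *
C=dict(a=(.579,.365),b=(.591,.213),c=(.425,.211),d=(.416,.371))
for n in "dcba":
    c,D,psi,nq,k,hc=meas_cog(n,C[n]); print(n,c,"dia",D,DIA[n],"psi",np.degrees(psi),nq,k,"hole c",hc,np.degrees(np.arctan2(hc[1],hc[0])))
E
```

```text
d [0.4174 0.3762] dia 0.06916540515735893 0.064 psi -74.98197180473939 131 49 hole c [-0.0002 -0.0017] -97.57320149441367
c [0.4263 0.2116] dia 0.08493748386032587 0.08 psi 4.061053477114094 129 50 hole c [0.0015 0.0002] 8.922096653942608
b [0.576  0.3214] dia 0.19417568282511263 0.096 psi nan 92 0 hole c [-0.0026 -0.0072] -109.46583160449133
a [0.5831 0.3221] dia 0.19559398415152018 0.112 psi 130.28258812345297 247 82 hole c [-0.0001  0.002 ] 93.31191649541641h.py:52: RuntimeWarning: Mean of empty slice.
  k=abs(np.angle(np.exp(1j*(ang-md))))<.5; psi=np.arctan2(*Q[k].mean(0)[::-1])
  ret = um.true_divide(
```

```bash
python3 - <<'E'
from h import *
I=cv2.imread("pics/cog_a.png")[:,:,::-1]; H=hsv(np.ascontiguousarray(I))
f=140/300
for n,u,v in[("lit",80,150),("lit2",160,90),("bore",155,160),("bore2",150,150),("shade wood",210,210),("shwood2",170,235),("table lit",30,60),("table warm",100,10),("shadow",270,60),("shadow2",40,280),("lit3",150,60)]:
    x,y=int(190+u*f),int(42+v*f); print(n,H[y-1:y+2,x-1:x+2].reshape(-1,3).mean(0).round())
E
```

```text
lit [ 22.  96. 229.]
lit2 [ 20. 104. 226.]
bore [ 24.  31. 228.]
bore2 [ 26.  28. 228.]
shade wood [ 18. 106. 165.]
shwood2 [ 17. 100. 139.]
table lit [ 33.  20. 230.]
table warm [ 39.  18. 233.]
shadow [ 21.  39. 158.]
shadow2 [ 22.  39. 163.]
lit3 [ 26.  89. 229.]
```

```bash
python3 - <<'E'
from h import *
I,K,E=look((.585,.29),.25,save="ab")
I2,_,_=cam("top","top2")
o=np.hstack([cv2.resize(I[:230,110:410],(391,300)),cv2.resize(I2[150:290,100:280],(386,300))]); cv2.imwrite("pics/m6.png",o[:,:,::-1])
E
```

```text
(no output)
```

View pics/m6.png

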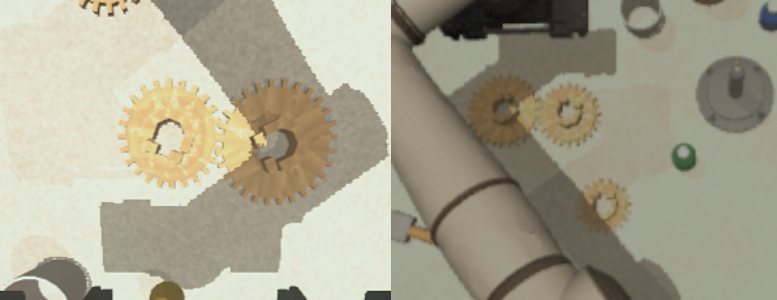

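```bash
python3 - <<'E'
s=open("h.py").read()
i=s.index("    cs,_=cv2.findC"); j=s.index("    # hole")
s=s[:i]+'''    cs,_=cv2.findContours(bm.astype(np.uint8),cv2.RETR_EXTERNAL,cv2.CHAIN_APPROX_NONE)
    fl=np.zeros_like(m); cv2.drawContours(fl,cs,-1,1,-1)
    k=int(.6*DIA[n]*K[0,0]/E[2,3])|1; fl=cv2.morphologyEx(fl,cv2.MORPH_OPEN,cv2.getStructuringElement(cv2.MORPH_ELLIPSE,(k,k)))
    fl=blob(fl,p,200)[0].astype(np.uint8)
    cs,_=cv2.findContours(fl,cv2.RETR_EXTERNAL,cv2.CHAIN_APPROX_NONE); h=max(cs,key=cv2.contourArea)
    W=px2w(h[:,0],K,E,.008)[:,:2]
    from scipy.optimize import least_squares
    f=least_squares(lambda v:np.hypot(*(W-v[:2]).T)-v[2],[*W.mean(0),DIA[n]/2],loss='soft_l1',f_scale=.001).x
'''+s[j:]
open("h.py","w").write(s)
E
python3 - <<'E'
from h import *
C=dict(a=(.579,.365),b=(.585,.26),c=(.425,.211),d=(.416,.371))
for n in "cdab":
  c=C[n]
  for i in range(2 if n=="b" else 1):
    c,D,psi,nq,k,hc=meas_cog(n,c,save="mc_"+n); print(n,c,"dia",D,DIA[n],"psi",np.degrees(psi),nq,k,"hole c",hc,np.degrees(np.arctan2(hc[1],hc[0])))
E
```

```text
c [0.4259 0.2101] dia 0.06702042113591915 0.08 psi 34.64204501787481 176 40 hole c [0.001  0.0012] 48.72187319224368
d [0.4175 0.3761] dia 0.05329256925989914 0.064 psi -95.20594571154349 148 38 hole c [-0.0005 -0.0017] -106.40644587106915
a [0.5955 0.3744] dia 0.08112401437978187 0.112 psi -158.20103453283647 287 125 hole c [-0.0101 -0.0037] -159.7315482313682
b [0.5828 0.3537] dia 0.1231520340123323 0.096 psi 91.66142950138565 159 124 hole c [0.0012 0.013 ] 84.56260596858706
b [0.5739 0.2695] dia 0.0843319178528891 0.096 psi 123.17697777662428 142 41 hole c [-0.002  -0.0009] -155.96927175225295
```

```bash
python3 - <<'E'
s=open("h.py").read()
i=s.index("    # hole")
s=s[:i]+'''    # slot: where table colour reaches out beyond the bore
    g=cv2.GaussianBlur(H[...,1],(3,3),0); 
    th=np.radians(np.arange(0,360,3)); rr=np.arange(.0155,.0201,.0005)
    sc=np.array([[g[tuple(np.round(w2px([f[0]+r*np.cos(t),f[1]+r*np.sin(t),.02],K,E)[0][::-1]).astype(int))] for r in rr] for t in th])
    w=np.clip(85-sc.mean(1),0,None); 
    w0=np.real(np.fft.ifft(np.fft.fft(w)*np.conj(np.fft.fft((np.abs(np.angle(np.exp(1j*th)))<.36)*1.)))); t0=th[np.argmax(w0)]
    d=np.angle(np.exp(1j*(th-t0))); ok=abs(d)<.6; psi=np.angle(np.exp(1j*(t0+(w*d)[ok].sum()/w[ok].sum())))
    return f[:2],2*f[2],psi,w.round().astype(int),np.percentile(abs(np.hypot(*(W-f[:2]).T)-f[2]),90)
'''
open("h.py","w").write(s)
E
python3 - <<'E'
from h import *
C=dict(a=(.583,.37),b=(.577,.269),c=(.426,.211),d=(.4175,.3755))
for n in "cdab":
    c,D,psi,w,res=meas_cog(n,C[n],save="mc_"+n); print(n,c,"dia",D,DIA[n],"psi",np.degrees(psi),res); print(w)
E
```

```text
c [0.4283 0.2117] dia 0.06677284124824646 0.08 psi -19.961739130434776 0.003713990496845134
[ 0  3  5  0  0  0  0  0  0  0  0  0  0  0  0  0  0  0  0  0  0  0  0  0
  0  0  0  0  0  0  0  0  0  0  0  0  0  0  5  6  8  9  2  0  0  0  0  0
  0  0  0  0  0  0  0  0  0  0  0  0  0  0  0  0  0  1  8 10  8  0  0  0
  0  0  0  0  0  4 10 12  4  0  0  0  0  0  0  0  0  0  0  0  0  0  0  0
 15 17  3  0  0  0  0  0  0  0  0  0  0  0  6 14 13 10  5  2  0  0  0  0]
d [0.4172 0.3769] dia 0.05232394941498414 0.064 psi -72.92682926829268 0.0011655253707413167
[ 0  0  0  0  0  0  0  0  0  0  0  0  0  0  0  0  0  0  0  0  0  0  0  0
  0  0  0  0  0  4  9  9  9  6  0  0  0  0  0  0  0  0  0  0  0  0  0  9
 18 16  2  0  0  0  0  0  0  0  0  0  0  0  0  0  0  0  0  0  0  0  0  0
  0  0  0  0  0  0  8 22 34 33 24  9  0  0  0  0  0 15 37 43 49 50 48 49
 47 47 51 51 52 42 22  0  0  0  0  0  0  0  0  2 10 12  6  0  0  0  0  0]
a [0.5905 0.385 ] dia 0.06599886348347128 0.112 psi -125.39035889541039 0.000979318836828734
[ 0  0  0  0  0  0  0  0  0  0  0  0  0  0  0  0  0  0  0  0  0  0  0  0
  0  0  0  0  0  0  0  0  0  0  0  0  0  0  0  0  0  0  0  0  4 13 18 21
 20 21 18 14  9  0  0  0  0  0  0  0  0  0  0  0  0  0  0  0 29 44 51 54
 53 52 51 51 51 51 51 51 50 50 51 51 51 50 50 50 50 51 52 53 52 47 37 13
  0  0  0  0  0  0  0  0  0  0  0  4 11 13 16 19 19 15  1  0  0  0  0  0]
b [0.5752 0.2657] dia 0.08024808641162502 0.096 psi -27.29218900675023 0.0066690009763768895
[ 0  0  0  0  0  0  0  0  0  0  0  0  0  2  1  0  0  0  0  0  0  0  0  0
  0  0  0  0  0  0  0  0  0  0  0  0  0  0  0  0  0  0  0  0  0  2  9 12
 12  6  0  0  0  0  0  0  0  0  3  9  9  8  2  0  0  0  0  0  0  0  0  0
  0  1  1  0  0  0  0  0  0  0  0  0  0  0  0  0  0  0  0  4 13  5  0  0
  0  0  0  0  0  0  0  0  0  0 13 14 11  9  6  4  5  8  8 12  6  5  3  0]
```

```bash
python3 - <<'E'
from h import *
r=[]
for n in "ac":
    B=cv2.imread(f"pics/mc_{n}.png"); H=hsv(B[:,:,::-1].copy()); m=((H[...,0]>8)&(H[...,0]<30)&(H[...,1]>75)).astype(np.uint8)*255
    A=B[40:190,160:360]; M=m[40:190,160:360]; S=H[40:190,160:360,1]
    r.append(np.hstack([cv2.resize(A,(266,200)),cv2.resize(cv2.merge([M]*3),(266,200)),cv2.resize(cv2.merge([S]*3),(266,200))]))
cv2.imwrite("pics/m7.png",np.vstack(r))
E
```

```text
(no output)
```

View pics/m7.png

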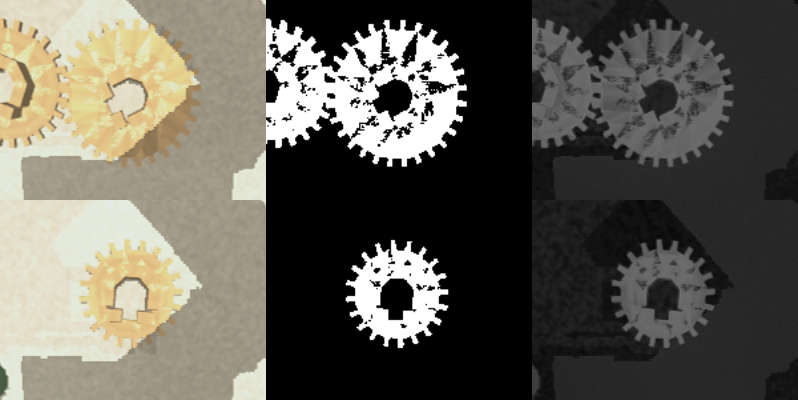

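```bash
python3 - <<'E'
s=open("h.py").read()
s=s.replace("(H[...,1]>75)","(H[...,1]>54)").replace("cv2.MORPH_OPEN,np.ones((2,2)))","cv2.MORPH_CLOSE,np.ones((2,2)))")
i=s.index("    # slot")
s=s[:i]+'''    # slot: far part of the hole
    pc=w2px([*f[:2],.01],K,E)[0]; disc=np.zeros_like(m); cv2.circle(disc,tuple(np.round(pc).astype(int)),int(.026*K[0,0]/E[2,3]),1,-1)
    hb=blob((disc>0)&(m==0)); P=px2w(np.argwhere(hb[0])[:,::-1],K,E,.012)[:,:2]-f[:2]; r=np.hypot(*P.T)
    Q=P[(r>.0165)&(r<.022)]; psi=np.arctan2(*Q.mean(0)[::-1])
    d=np.angle(np.exp(1j*(np.arctan2(Q[:,1],Q[:,0])-psi)))
    return f[:2],2*f[2],psi,(len(r),len(Q),np.degrees([d.min(),d.max()])),np.percentile(abs(np.hypot(*(W-f[:2]).T)-f[2]),90)
'''
open("h.py","w").write(s)
E
python3 - <<'E'
from h import *
C=dict(a=(.583,.37),b=(.577,.269),c=(.426,.211),d=(.4175,.3755))
for n in "cdba":
    c,D,psi,w,res=meas_cog(n,C[n],save="mc_"+n); print(n,c,"dia",D,DIA[n],"psi",np.degrees(psi),res,w)
print(get_t())
E
```

```text
c [0.4264 0.2115] dia 0.07008879187665815 0.08 psi -5.267088031506204 0.0006266548140888771 (569, 34, array([-18.9893,  18.9128]))
d [0.4176 0.3764] dia 0.05423102307165088 0.064 psi -72.26878276854983 0.0006673129569869153 (570, 38, array([-50.554 ,  55.6467]))
b [0.5811 0.3381] dia 0.14223140065415943 0.096 psi 63.353519779845215 0.04266352578762263 (72, 40, array([-13.7561,  15.0813]))
a [0.5809 0.3418] dia 0.13789724844865067 0.112 psi 80.47100347232882 0.043721743223977795 (215, 109, array([-37.7007,  33.3686]))
51.8667
```

```bash
python3 - <<'E'
s=open("h.py").read()
s=s.replace("    I,K,E=look(xy,z,save=save); H=hsv(I)","    return proc(n,xy,*look(xy,z,save=save))\ndef proc(n,xy,I,K,E):\n    H=hsv(I)")
s=s.replace("k=int(.6*","k=int(.78*").replace(",loss='soft_l1',f_scale=.001)",",loss='cauchy',f_scale=.001)")
open("h.py","w").write(s)
E
python3 - <<'E'
from h import *
K=np.array([[291.6634,0,259.1231],[0,291.6634,192.3427],[0,0,1]])
Tc=np.array([[-.0005,.9652,.2615,.0714],[1,.0005,-.0001,-.0007],[-.0002,.2615,-.9652,-.1405],[0,0,0,1]])
C=dict(a=(.583,.37),b=(.577,.269),c=(.426,.211),d=(.4175,.3755))
for n in "cdba":
    T=np.eye(4); q=qd(np.pi); T[:3,:3]=R.from_quat([*q[1:],q[0]]).as_matrix(); T[:3,3]=[C[n][0]+.0714,C[n][1],.2]
    c,D,psi,w,res=proc(n,C[n],cv2.imread(f"pics/mc_{n}.png")[:,:,::-1].copy(),K,T@Tc); print(n,c,"dia",D,DIA[n]-.0099,"psi",np.degrees(psi),res,w)
E
```

```text
c [0.425  0.2105] dia 0.06965338366763461 0.0701 psi -4.927563258168431 0.000633110230198088 (569, 34, array([-19.0099,  18.9158]))
d [0.4171 0.3774] dia 0.05381675188888807 0.0541 psi -72.30401169363786 0.0006383760343824305 (570, 38, array([-50.3268,  55.4952]))
b [0.5829 0.3674] dia 0.1033449819413072 0.0861 psi -63.681126816648415 0.08647370851562709 (353, 26, array([-13.2774,  13.7545]))
a [0.582  0.3695] dia 0.10226392716906109 0.1021 psi -70.50394062389657 0.0008650847965984837 (564, 35, array([-48.9349,  25.467 ]))
```

```bash
python3 - <<'E'
s=open("h.py").read()
s=s.replace("psi=np.arctan2(*Q.mean(0)[::-1])\n    d=","a0=np.median(np.unwrap(np.sort(np.arctan2(Q[:,1],Q[:,0])))); a=np.arctan2(Q[:,1],Q[:,0]); d=np.angle(np.exp(1j*(a-a0))); psi=a0+d[abs(d)<.35].mean()\n    d=")
s+='''
HUB=np.array([.6000,.0003]); HY=.03; ORD="abcd"
def pick(n,c,psi,zg=.034):
    t0=get_t(); reach([*c,.12],qd(psi)); line_to([*c,zg],velocity=.12)
    grip(.0,20); w=get_gripper_width(); line_to([*c,.10],velocity=.15)
    print("picked",n,"w",w,get_gripper_width(),get_gripper_force(),"t",get_t()-t0); return w
def place(n,zg=.034):
    i=ORD.index(n); home=.02+.034*i+zg; zl=max(.139,home+.001)
    reach([*get_eef_pos()[:2],.27],get_orientation())
    reach([*HUB,.27],qd(HY)); line_to([*HUB,.222],velocity=.12); wait(.2); f0=np.array(get_ft_force())
    hit=line_to([*HUB,zl],velocity=.06,stop_force=12)
    print("place",n,"hit",hit,get_eef_pos(),np.array(get_ft_force())-f0,np.array(get_torque()),"goal",zl); return hit
def release():
    z=get_eef_pos()[2]; grip(.06); wait(.4); line_to([*HUB,.24],velocity=.2)
'''
open("h.py","w").write(s)
E
python3 - <<'E'
from h import *
c,D,psi,w,res=meas_cog("a",(.582,.3695)); print(c,D,np.degrees(psi),w,res)
if abs(D-.1021)<.003 and -1.5<psi<1.5:
    if .041<pick("a",c,psi)<.048:
        if not place("a"): release(); cam("top","t_a"); cam("scene","s_a")
print(get_t())
E
```

```text
[0.582  0.3691] 0.10229206936819184 -62.28967875580094 (562, 36, array([-52.643 ,  53.5679])) 0.0013175321217025054
picked a w 0.044129572630972363 0.044010740365967096 19.950465432320925 t 3.8333000000000013
place a hit False [0.6003 0.0004 0.1395] [ 1.5812  1.5822 -0.137 ] [-0.0598  0.1604 -0.0094] goal 0.139
62.3917
```

```bash
cat >> h.py <<'E'
def hubcheck(n):
    "wrist view straight over the hub: topmost disc centre at its home height"
    i=ORD.index(n); zt=.02+.034*i
    I,K,E=look(HUB,.31,save="hc_"+n); H=hsv(I)
    m=((H[...,0]>8)&(H[...,0]<30)&(H[...,1]>54)).astype(np.uint8); b=blob(m,w2px([*HUB,zt],K,E)[0],200)
    if b is None: return None
    h=cv2.convexHull(np.argwhere(b[0])[:,::-1].astype(np.int32)); c,r=cv2.minEnclosingCircle(h)
    return px2w(c,K,E,zt+.008)[0],2*r*(E[2,3]-zt-.008)/K[0,0]
E
python3 - <<'E'
from h import *
print(hubcheck("a"))
c,D,psi,w,res=meas_cog("b",(.577,.269)); print(c,D,np.degrees(psi),w,res)
if abs(D-.0861)<.003 and -1.5<psi<1.5:
    if .041<pick("b",c,psi)<.048:
        if not place("b"): release()
print(get_t())
I=cv2.imread("pics/hc_a.png"); cv2.imwrite("pics/m8.png",cv2.resize(I[30:200,160:360],None,fx=2,fy=2))
E
```

```text
(array([0.5978, 0.0009, 0.028 ]), np.float64(0.12703389936016077))
[0.5737 0.2672] 0.08552104841322536 -22.979268876702942 (567, 35, array([-52.2659,  53.215 ])) 0.0005867352333120794
picked b w 0.04397688984565989 0.04417435572975149 20.043492276836332 t 4.183300000000003
place b hit False [0.6003 0.0003 0.1395] [-0.4216  0.0167  1.7128] [-0.0871  0.161   0.0717] goal 0.139
76.475
```

View pics/m8.png

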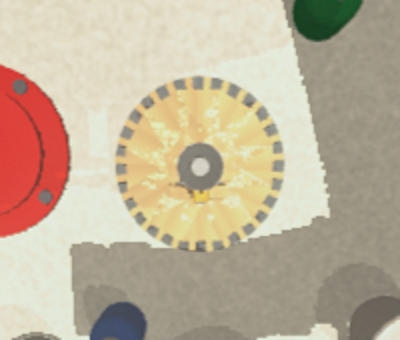

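```bash
python3 - <<'E'
from h import *
r=hubcheck("b"); print(r)
I,K,E=cam("scene","s_b"); p=w2px([*HUB,.08],K,E)[0]; x,y=p.astype(int); print(p)
for z in(.02,.028,.054,.062,.088,.181): print(z,w2px([*HUB,z],K,E)[0]-[x-50,y-50])
cv2.imwrite("pics/m9.png",np.hstack([cv2.resize(I[y-50:y+50,x-50:x+50],(400,400)),cv2.resize(cv2.imread("pics/hc_b.png")[60:160,210:310][:,:,::-1],(400,400))])[:,:,::-1])
E
```

```text
(array([ 0.5983, -0.0005,  0.062 ]), np.float64(0.11700548038397565))
[241.3281 196.0376]
0.02 [50.6128 60.7585]
0.028 [50.5762 59.3799]
0.054 [50.4544 54.7932]
0.062 [50.416  53.3484]
0.088 [50.2883 48.539 ]
0.181 [49.7899 29.7744]
```

View pics/m9.png

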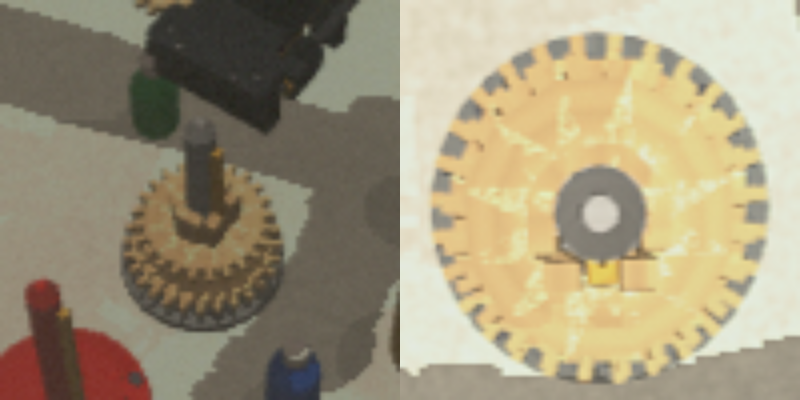

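```bash
python3 - <<'E'
from h import *
for n,g in(("c",(.4264,.2115)),("d",(.4176,.3764))):
    c,D,psi,w,res=meas_cog(n,g); print(c,D,np.degrees(psi),w,res)
    if not(abs(D-DIA[n]+.0099)<.003 and -1.5<psi<1.5 and res<.002): print("bad");break
    if not .041<pick(n,c,psi)<.048: print("bad grip");break
    if place(n): print("stopped");break
    release()
else: 
    I,K,E=cam("scene","s_d"); p=w2px([*HUB,.10],K,E)[0]; x,y=p.astype(int)
    for z in(.02,.088,.122,.156,.181): print(z,w2px([*HUB,z],K,E)[0]-[x-50,y-50])
    cv2.imwrite("pics/m10.png",cv2.resize(I[y-50:y+50,x-50:x+50],(500,500))[:,:,::-1])
print(get_t())
E
```

```text
[0.4262 0.2115] 0.06967986594914115 -7.732614362319388 (563, 33, array([-52.4355,  53.1019])) 0.0006472786429926797
picked c w 0.04412180841782203 0.04414853420216205 20.1265025959583 t 4.366700000000009
place c hit False [0.6003 0.0004 0.1395] [ 0.6432  0.2334 -0.5516] [-0.0868  0.1517  0.0173] goal 0.139
[0.4174 0.3762] 0.05340748067517727 -67.65195214354377 (565, 35, array([-51.0185,  53.7255])) 0.0007957700528088106
picked d w 0.04396196921445289 0.044059758586703406 19.999814333067434 t 3.533299999999997
place d hit False [0.6003 0.0003 0.1574] [ 1.0524 -0.4686  1.086 ] [-0.1235  0.1199  0.0011] goal 0.15700000000000003
0.02 [50.6128 64.7585]
0.088 [50.2883 52.539 ]
0.122 [50.1139 45.9742]
0.156 [49.9307 39.0754]
0.181 [49.7899 33.7744]
103.7833
```

```bash
python3 - <<'E'
from h import *
I,K,E=look([.58,-.33],.25,save="w_g3"); np.save("Eg.npy",E)
H=hsv(I); 
for xyz in([.53,-.3,.032],[.62,-.33,.08]): print(w2px(xyz,K,E))
cv2.imwrite("pics/m11.png",np.hstack([cv2.resize(I[80:230,190:310],(480,600),interpolation=cv2.INTER_NEAREST)[:,:,::-1],cv2.resize(cv2.imread("pics/m10.png")[100:500,100:400],(300,400)).repeat(1,0).__class__(0) if False else np.vstack([cv2.resize(cv2.imread("pics/m10.png"),(320,320)),np.zeros((280,320,3),np.uint8)])]))
E
```

```text
[[285.5938  67.5985]]
[[259.3192 151.9177]]
```

View pics/m11.png

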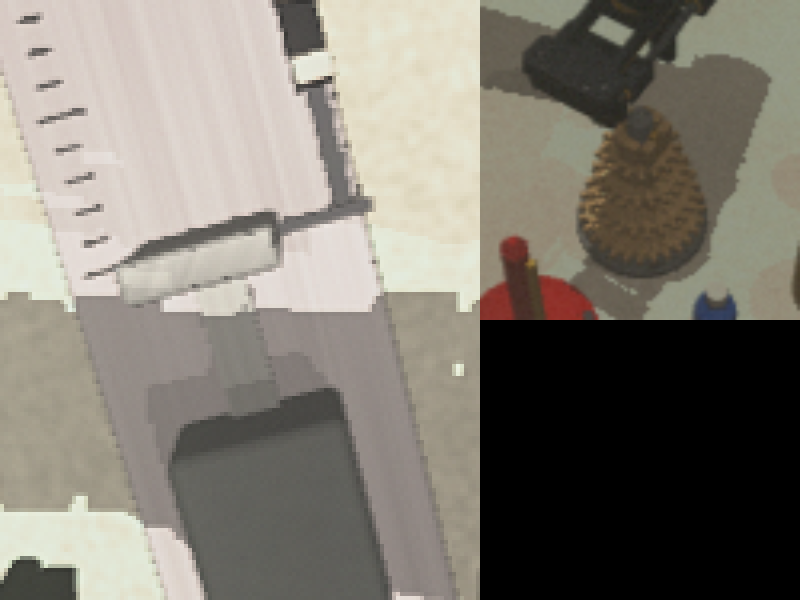

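```bash
python3 - <<'E'
from h import *
K=np.array([[291.6634,0,259.1231],[0,291.6634,192.3427],[0,0,1]])
E=np.load("Eg.npy")
w=lambda u,v,z:px2w([u/4+189.5,v/4+79.5],K,E,z)[0]
fl,fr,bl,br=w(118,272,.08),w(273,232,.08),w(125,305,.08),w(278,266,.08)
print("plate",fl,fr,bl,br,"c",(fl+fr+bl+br)/4,"wid",np.linalg.norm(fr-fl),"thk",np.linalg.norm(fl-bl))
tip_=w(368,206,.024); p0=w(280,230,.024); post1=w(313,67,.032); print("tip",tip_,"post1",post1)
e1,e2=w(2,75,.003),w(95,395,.003); e3,e4=w(383,290,.003),w(455,590,.003)
for a,b in((e1,e2),(e3,e4),(fl,fr)): d=b-a; print("ang",np.degrees(np.arctan2(d[1],d[0])))
E2=E.copy(); E2[0,3]-=.02
I=cv2.imread("pics/w_g2.png")[:,:,::-1].copy(); g=hsv(I)
m=(I.min(2)>215)&(g[...,1]<22)
n,l,s,c=cv2.connectedComponentsWithStats(m[80:125,252:276].astype(np.uint8)); print([(c[i]+[252,80],s[i]) for i in range(1,n) if s[i,4]>8])
for i in range(1,n):
    if s[i,4]>8: print(px2w(c[i]+[252,80],K,E2,.032)[0])
print("tip in g2",px2w([281,146.5],K,E2,.024)[0])
E
```

```text
plate [ 0.6153 -0.3727  0.08  ] [ 0.6049 -0.3317  0.08  ] [ 0.6241 -0.3711  0.08  ] [ 0.6137 -0.3303  0.08  ] c [ 0.6145 -0.3515  0.08  ] wid 0.04235802406728648 thk 0.008891204916259826
tip [ 0.6014 -0.3026  0.024 ] post1 [ 0.5611 -0.3201  0.032 ]
ang 13.676643966419139
ang 14.791456663710177
ang 104.28369273735599
[(array([261.4894,  92.3617]), array([ 5,  9, 10,  8, 47], dtype=int32)), (array([266.0667, 112.6   ]), array([11, 30,  8,  7, 30], dtype=int32))]
[ 0.5368 -0.3275  0.032 ]
[ 0.5596 -0.322   0.032 ]
tip in g2 [ 0.6004 -0.3029  0.024 ]
```

```bash
python3 - <<'E'
from h import *
a=np.radians(14.3); u=np.array([np.cos(a),np.sin(a)]); g=np.array([.6145,-.3515])+.001*u
q=qd(a+np.pi/2)
grip(.05); reach([*g,.17],q); line_to([*g,.066],velocity=.1)
f0=np.array(get_ft_force()); grip(0,30); print("w",get_gripper_width(),np.array(get_ft_force())-f0)
d=.0555
line_to([*(g-d*u),.066],velocity=.05); t=get_t()
p=np.array(get_eef_pos()); print("drawn",(g-p[:2])@u,np.array(get_ft_force())-f0,"w",get_gripper_width())
I,K,E=cam("wrist","w_d"); np.save("Ed.npy",E)
gap=np.array([.5488,-.324]); print(w2px([*gap,.024],K,E),t)
x,y=w2px([*gap,.024],K,E)[0].astype(int); y0=max(0,y-60);x0=max(0,x-80)
cv2.imwrite("pics/m12.png",cv2.resize(I[y0:y0+120,x0:x0+160],(800,600),interpolation=cv2.INTER_NEAREST)[:,:,::-1]); print(x0,y0)
E
```

```text
w 0.011944031185648366 [-4.6814 -2.0044  1.9298]
drawn 0.051794947002542266 [ 6.5346  1.8707 -3.6548] w 0.011828232465283818
[[248.9848 158.1642]] 111.1167
168 98
```

View pics/m12.png

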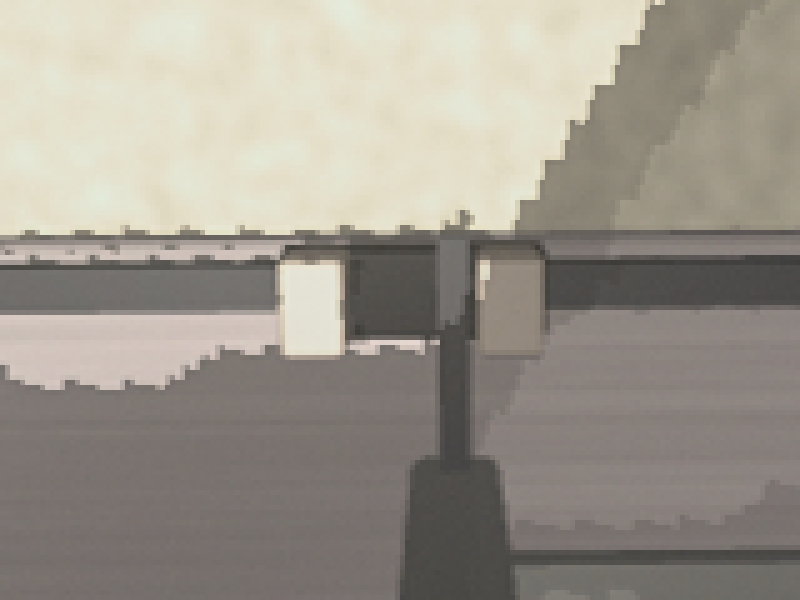

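```bash
python3 - <<'E'
from h import *
a=np.radians(14.3); u=np.array([np.cos(a),np.sin(a)]); g=np.array([.6145,-.3515])+.001*u
line_to([*(g-.0607*u),.066],velocity=.03); p=np.array(get_eef_pos()); print("drawn",(g-p[:2])@u)
I,K,E=cam("wrist","w_d2"); wait(3.4); cam("wrist","w_d3")
line_to([*(g+.004*u),.066],velocity=.03,stop_force=None); p=np.array(get_eef_pos()); print("home?",(g-p[:2])@u,get_ft_force(),get_gripper_width(),get_t())
cv2.imwrite("pics/m13.png",cv2.resize(I[130:200,200:320],(480,280),interpolation=cv2.INTER_NEAREST)[:,:,::-1])
g0=I[160,200:320].astype(int).mean(1); print(g0[20:80].round().astype(int))
E
```

```text
drawn 0.056927022077168564
home? 0.0013984100961502315 [-9.0411 -2.9153  4.3176] 0.011496931797663696 117.3
[161 161 162 161 162 162 161 161 161 162 163 146 163 219 223 221 221 222
 222 222 222 221 222 222 198 115  75  77  77  77  77  77  77  77  74  91
 113 113 111 107 109  95  60  62  62  62  63  62  61  61  66  84 114 135
 140 138 138 137 138 136]
```

View pics/m13.png

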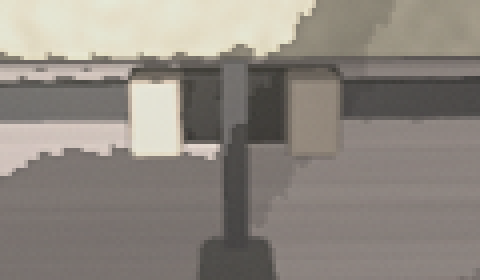

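```bash
python3 - <<'E'
from h import *
p=get_eef_pos(); grip(.045); wait(.3); line_to([p[0],p[1],.17],velocity=.15)
# check gauge home and stop latched
I,K,E=look([.58,-.33],.25,save="w_g4"); 
A=cv2.imread("pics/w_g3.png")[:,:,::-1]; print("pointer/plate diff px",cv2.phaseCorrelate(cv2.cvtColor(A[125:160,215:290].copy(),cv2.COLOR_RGB2GRAY).astype(np.float32),cv2.cvtColor(I[125:160,215:290].copy(),cv2.COLOR_RGB2GRAY).astype(np.float32)))
x,y=.4243,-.1845; grip(.07)
reach([x,y,.15],qd(np.pi+.4)); f0=np.array(get_ft_force())
print(line_to([x,y,.080],velocity=.08,stop_force=10)); grip(0,8); print("w",get_gripper_width())
for d in(.2,0,-.2,-.42):
    line_to([x,y,.080],qd(np.pi+d),velocity=.05); print(d,get_torque(),np.array(get_ft_force())-f0)
line_to([x,y,.0895],velocity=.03); print(np.array(get_ft_force())-f0,get_eef_pos()); wait(.3)
grip(.07); wait(.4); line_to([x,y,.16],velocity=.15)
I,K,E=look([.424,-.1845],.22,save="w_stop5"); H=hsv(I); m=((H[...,0]<8)|(H[...,0]>172))&(H[...,1]>130)&(H[...,2]>90)
mm,c,s=blob(m,w2px([.424,-.1845,.085],K,E)[0])
h=cv2.convexHull(np.argwhere(mm)[:,::-1].astype(np.int32)); print(cv2.fitEllipse(h),get_t())
b=I; c=cv2.imread("pics/w_g4.png")
cv2.imwrite("pics/m14.png",np.hstack([cv2.resize(b[60:170,200:320],(380,348))[:,:,::-1],cv2.resize(c[80:190,190:310],(380,348))]))
E
```

```text
pointer/plate diff px ((0.8521049773222131, 0.6355852370942472), 0.8505612924363878)
False
w 0.04744870913981238
0.2 [0.9545 0.2882 0.087 ] [-1.1727  3.6105  2.0338]
0 [1.3101 0.6178 0.0225] [-1.6657  4.8789  5.682 ]
-0.2 [1.442  0.5147 0.1052] [-2.5978  4.9427  7.1847]
-0.42 [1.5634 0.5132 0.1569] [-1.6023  6.2327  5.7683]
[-1.2982  5.6412  1.3376] [ 0.4241 -0.1842  0.0893]
((259.3211669921875, 115.79608154296875), (51.40174102783203, 52.810874938964844), 3.148751735687256) 128.65
```

View pics/m14.png

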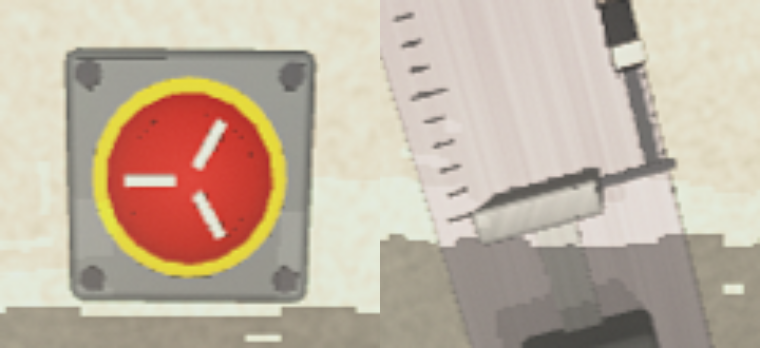

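```bash
python3 - <<'E'
from h import *
line_to([*get_eef_pos()[:2],.28]); I,K,E=look(HUB,.31,save="end")
for n in "abcd":
    i="abcd".index(n); print(n,w2px([*HUB,.028+.034*i],K,E)[0], "exp r px",DIA[n]/2*K[0,0]/(E[2,3]-.028-.034*i))
H=hsv(I); m=((H[...,0]>8)&(H[...,0]<30)&(H[...,1]>54)).astype(np.uint8); b=blob(m,w2px([*HUB,.08],K,E)[0],200); print(b[1],b[2])
cv2.imwrite("pics/m15.png",cv2.resize(I[50:180,190:330],(420,390))[:,:,::-1]); hand_in(); print(get_t())
E
```

```text
a [260.4859 113.6344] exp r px 38.61132654612052
b [260.6124 113.6643] exp r px 35.987974377508756
c [260.7631 113.6999] exp r px 32.86214139890124
d [260.9457 113.743 ] exp r px 29.0741679971084
[260.1528 112.5517] [ 218   69   85   88 4776]
the job is handed in; nothing more can be done
the job is handed in; nothing more can be done
```

The job is handed in at about 130 s of the 210 s limit, with no verdict shown to me. The stop latched, all four cogs (a to d) went onto the keyed hub, and the gauge was held in the marker gap about 3.4 s and eased home. The stop was then twisted free. The cameras confirmed each step, but in the last hub check I never viewed the picture, only its numbers, which fit a stack centred on the hub.

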